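Slide the serving slab onto the warming mat and turn the mat up full

TASK

Slide the marble serving slab across the counter onto the warming mat, in the middle and lined up with it, never lifting or tipping it off the counter on the way. Then turn the mat's dial clockwise (seen from above) to its end stop, for full warmth, and let go. Leave the other things on the counter where they are.

Things in the scene. Friction and masses are not known exactly. Their poses are not given: they have to be found in the camera images.
- slab: rectangular marble serving slab, 120 (its x) x 170 (its y) x 12 mm, about 0.75 kg, lying flat, with an upright steel bar handle near each short end. Origin: centre of its underside, z up. It looks the same turned half round
- slab_handle_left (a point): middle of the grip bar at the slab's +y end (at x 0, y +73, z 45 mm from the slab's origin). The bar runs along the slab's x: 90 mm long, 12 thick (y), 14 high, its underside 26 mm above the slab's top; a post under it at 38 mm to each side of the middle
- slab_handle_right (a point): the same for the bar at the slab's -y end (y -73 mm)
- mat: warming mat, fixed: a dark rectangular film under 1 mm thick, flush enough that the slab slides freely onto it, 180 (its x) x 230 (its y) mm, with a thin grey line around it. Origin: its centre at counter level, z up. At its -x edge (the robot's side) stands its control box, 95 x 95 x 24 mm, centre at x -140 mm, with the dial on top
- dial (a joint): angle of the mat's dial in rad: 0 is off, growing clockwise seen from above, end stop (full) at 1.7; it starts part-way and stays where it is left
- dial_grip (a point): on the dial's upright axis, 61 mm above the counter, where to grip. The dial: a black disc 62 mm across, its top 38 mm above the counter, with an upright grip bar across it, 59 mm long, 14 thick, top 68 mm above the counter. The point turns with the dial: its x runs along the bar (along the mat's x at joint 0); a white line on the bar points to the point's -x
- pot: upturned steel steamer pot, 225 mm across the rim (250 over its two side loops), 110 tall, standing at one side of the counter; origin under its centre
- basket: round bamboo steamer basket with lid, 184 mm across, 104 tall with its loop, at the other side; origin under its centre
- jar: glass spice jar with a steel screw lid, 60 mm across, 100 tall, at the far side of the counter; origin under its centre
- clip: green plastic spring clip from a clothes hanger, about 150 x 32 mm, 33 tall, lying at the far middle; origin under its centre, y along it
- saucer: white round saucer, 124 mm across, 18 tall, at the near middle of the counter; origin under its centre
- spoon: steel spoon with a wooden handle, 200 mm long, lying at the far side; origin near its middle, x along it
Not all that is in view belongs to the job. What is shaped like the slab but orange is not meant.

How it is judged:
On the way, in this order (a step that is already met when the one before it is completed fails the run):
1. the slab lies on the mat, in the middle and lined up with it (x of slab in the frame of mat between -0.025 and 0.025 m and y of slab in the frame of mat between -0.025 and 0.025 m and angle between the y axis of slab and the y axis of mat, either way round below 0.2 rad and height (world z) of slab below 0.006 m and angle between slab's own z axis and vertical below 0.06 rad and linear speed of slab below 0.01 m/s), for 0.2 s.
2. the dial is turned fully clockwise (value of joint dial above 1.6 rad), for 0.2 s.
At the end, for the whole second after the job is handed in: The slab lies flat and at rest on the mat, its centre within 25 mm of the mat's centre along each of the mat's directions and its long side within 0.2 rad of the mat's, either way round; the dial is within 0.1 rad of its clockwise end stop (all of step 1 and value of joint dial above 1.6 rad); the robot touches nothing.
It fails at once if the slab is lifted or tipped off the counter (centre more than 15 mm up, or tilted by more than 0.15 rad) (height (world z) of slab above 0.015 m or angle between slab's own z axis and vertical above 0.15 rad).
It fails at once if another thing on the counter is moved by more than 30 mm or the jar is tipped (distance of any of pot, basket, jar, clip, saucer, spoon from where it was at the start of the episode above 0.03 m or angle between jar's own z axis and vertical above 0.4 rad).
It also fails if it takes over 61 s, if anything falls off the work surface, if the arm or the gripper's body presses on something with over 40 N, if the wrist force passes 120 N, or if a joint passes its speed limit or range.

ROBOT

A 7-joint arm with a two-finger parallel gripper is mounted at the origin on the work surface. World frame = base frame: x ahead of the robot, y to its left, z up, the work surface at z = 0. Lengths are in m, angles in rad, forces in N, time in s.
With the tool pointing down it reaches from about 0.4 to 0.875 m from the base axis. Payload 19.3 kg.
Tool frame: the origin (TCP) lies on the centre line of the jaws, within the pads' length; the fingertips stand 25 mm ahead of it and the grasp point (between the pads) lies 6 mm ahead of it (tips_ahead is the distance from the TCP to the fingertips, in m); z points along the fingers, y is the direction in which the jaws open and shut (so a half turn about z gives the same grasp; the last joint's range is limited). The gripper opens to 85 mm and grips with 20 to 120 N. Pads are 22 mm wide; open, the fingers measure 114 mm over their backs; the gripper's body (76 mm by 85 mm) begins 54 mm behind the grasp point. The pads swing forward as they close: fully open they stand 13 mm farther back than shut.
Start: joints at [-1.394, 0.521, -0.036, 1.599, 0.021, 1.021, -0.113], TCP at [0.153, 0.606, 0.256] pointing down, gripper open.
Joint ranges: [-2.91, 2.91], [-0.3, 2.13], [-1.5, 1.42], [0.17, 2.43], [-1.26, 4.41], [0.16, 1.93], [-2.52, 2.52]. Speed limits (rad/s): [1.89, 1.89, 2.39, 2.39, 3.01, 3.01, 3.01].

INTERFACE

Orientations are given as [roll, pitch, yaw] about the fixed x, y, z axes, in that order (R = Rz(yaw) Ry(pitch) Rx(roll)).
In Python, from workcell import observe, grab_frame, job_done, outline_of, tips_ahead gives the robot as it stands. The module is installed in compiled form; this text tells all that it offers.
- The arm moves only by the tool move_arm, never from a script. Its argument "motion" is a list of rows, each a list of 2 entries, a list of its own where there are three numbers: the shift along the world's x, y, z in mm, then the turn, a rotation vector about the world's x, y, z in rad. A call has 1 to 12 rows; each row is the pose to reach, as a shift and turn from the pose commanded when the call began; what a row does not reach only later rows make up. A row lasts 1/8 s, in which the tool goes at most 62.5 mm and 10.7 degrees, less where a joint would pass 70% of its speed; a pose out of reach is approached as far as the arm can. A call with a gripper value outside its range is refused whole. "jaw" is the finger opening in mm, from 0 to 85.4, set as the call begins (left out, the last holds). The fingers move at their own pace and stop on an object; "grip_force" is the grip in N (left out, the last holds). Time passes only in rows, so rows that repeat a pose let the fingers close. It gives the time, the measured TCP pose, the force and the opening at its end, in the units of the state.
- observe(): the state, without advancing time (a new reading comes with each control period).
- grab_frame(name): name is "scene" or "top"; returns a dict with "frame" (384x512x3 uint8, red, green, blue), "fx", "fy", "cx", "cy" (pixels), "T" (4x4, takes a point from camera to world coordinates). Camera axes: x right, y down, z forward; pixel columns grow to the right and rows downward; lengths in m; the calibration is good to about 2 mm. A picture is of the moment at which its call begins. There is no depth.
- job_done(): hands the job in, once; it reports no verdict.
Trained networks look in the newest picture that a camera, given by its name, has taken for a name from the list of things; names that differ only in an ending like _2 or _b are one class to them, and where a whole thing is asked for, a point or a joint stands for the part that bears it (a point fixed in the world has none). Each returns a list of dicts, best first, with "score" (0 to 1); they miss things now and then, are a little off and sometimes report something else, mostly with a low value. They report only what shows in the picture. A call takes as long as a camera call. They do not tell look-alikes from the thing itself.
- outline_of(label, camera): "pixels" (384x512 bool, what is visible of it) and "pixel" ([column, row] in pixels, amid what is visible of it).
The state is a dict: "clock": time; "qpos": joint angles; "qd": joint speeds; "joint_efforts": joint torques, N m; "position": TCP position; "tool_rot": TCP orientation; "force": force on the tool from outside, world axes, zero at the start; "moment": the same for the moment, N m; "grip_width": finger opening in m.
Only numpy, scipy, OpenCV 4.12 (cv2) and the standard library are available. Lean on these libraries where they do the work, as an engineer would, in place of code of your own. Each camera call takes 0.05 s, during which the arm holds its last target.

## Working session

There is one attempt and no reset: what is moved stays moved. The work goes in short steps, Python scripts to look and compute and a tool call to move; the robot and the scene stay as the last step left them, time stands still between calls to the robot, and variables do not carry over. Pictures are saved under pics/ and viewed, and the job is handed in when it is done.

Besides the shell and the picture viewer there is one more tool, called as name(argument=value, ...) on one line, values as JSON. move_arm: Moves the arm, as the interface text tells. Its arguments: {"type":"object","properties":{"motion":{"type":"array"},"jaw":{"type":"number"},"grip_force":{"type":"number"}},"required":["motion"]}

```bash
mkdir -p pics; python3 - <<'E'
from workcell import observe, grab_frame, outline_of
import cv2,numpy as np
s=observe();print({k:np.round(v,3).tolist() if not isinstance(v,float) else v for k,v in s.items()})
for n in ("scene","top"):
    f=grab_frame(n);cv2.imwrite(f"pics/{n}0.png",f["frame"][:,:,::-1]);print(n,f["fx"],f["fy"],f["cx"],f["cy"],np.round(f["T"],4).tolist())
    np.savez(f"{n}0.npz",**f)
    for l in ("slab","slab_handle_left","slab_handle_right","mat","dial","dial_grip","pot","basket","jar","clip","saucer","spoon"):
        for o in outline_of(l,n): print(l,np.round(o["pixel"],1),round(o["score"],2),o["pixels"].sum())
print(observe()["clock"])
E
```

```text
{'clock': 0.0, 'qpos': [-1.394, 0.522, -0.036, 1.6, 0.021, 1.021, -0.113], 'qd': [-0.001, 0.001, -0.001, 0.001, -0.0, -0.001, -0.001], 'joint_efforts': [0.001, -92.714, 1.98, -36.992, 0.018, 0.009, 0.0], 'position': [0.153, 0.606, 0.256], 'tool_rot': [-3.14, 0.0, 2.895], 'force': [0.307, 0.808, 0.701], 'moment': [0.03, 0.061, 0.018], 'grip_width': 0.08524622022053013}
scene 351.85965699754445 351.85965699754445 260.7690691269198 196.52702332967456 [[-0.4369, 0.7304, -0.525, 1.1327], [0.8995, 0.3572, -0.2516, 0.2553], [0.0038, -0.5822, -0.8131, 0.9641], [0.0, 0.0, 0.0, 1.0]]
slab [331.4 252. ] 0.71 2118
slab [360.5 198.9] 0.71 1679
slab_handle_left [356.6 200.7] 0.77 1788
slab_handle_left [328.3 251.7] 0.62 2092
slab_handle_right [331.  250.2] 0.72 2171
slab_handle_right [357.7 201.9] 0.61 1707
mat [210.7 194. ] 0.57 3809
dial [223.5 163.9] 0.73 213
dial [168.9 234. ] 0.16 570
dial_grip [222.7 162.1] 0.7 228
dial_grip [137.4 150.7] 0.63 2279
dial_grip [332.1 252.5] 0.36 2019
pot [451.9 250.1] 0.96 5687
pot [331.  249.8] 0.2 2161
basket [136.9 148.8] 0.61 2234
jar [167.3 233.9] 0.62 62
[... 283 characters left out ...]
-0.9902, 1.5778], [0.0, 0.0, 0.0, 1.0]]
slab [186.1 242.8] 0.76 1429
slab [192.6 181.3] 0.61 1360
slab [255.7 248.9] 0.59 838
slab_handle_left [199.8 187.6] 0.88 1391
slab_handle_left [187.7 239.9] 0.88 1527
slab_handle_right [198.5 184.3] 0.93 1384
slab_handle_right [184.7 241. ] 0.9 1448
mat [311.9 190.4] 0.93 3424
mat [311. 138.] 0.25 277
dial [311.3 224.1] 0.61 215
dial [311.3 190.4] 0.4 3278
dial_grip [315.7 222.6] 0.51 204
pot [110.7 220.8] 0.66 3115
basket [395.9 204.8] 0.77 2164
basket [312.5 224.8] 0.61 210
jar [311.9 137.1] 0.65 245
clip [257.  138.2] 0.49 309
saucer [252.2 248.8] 0.68 815
saucer [197.5 184.4] 0.15 1382
saucer [310.4 223.1] 0.15 224
spoon [202.3 139.7] 0.73 297
1.3
```

```bash
python3 - <<'E'
import cv2
a=cv2.imread("pics/top0.png");cv2.imwrite("pics/top0b.png",cv2.resize(a[90:300,40:460],None,fx=1.9,fy=1.9,interpolation=cv2.INTER_CUBIC))
a=cv2.imread("pics/scene0.png");cv2.imwrite("pics/scene0b.png",cv2.resize(a,(800,600),interpolation=cv2.INTER_CUBIC))
E
```

```text
(no output)
```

View pics/top0b.png

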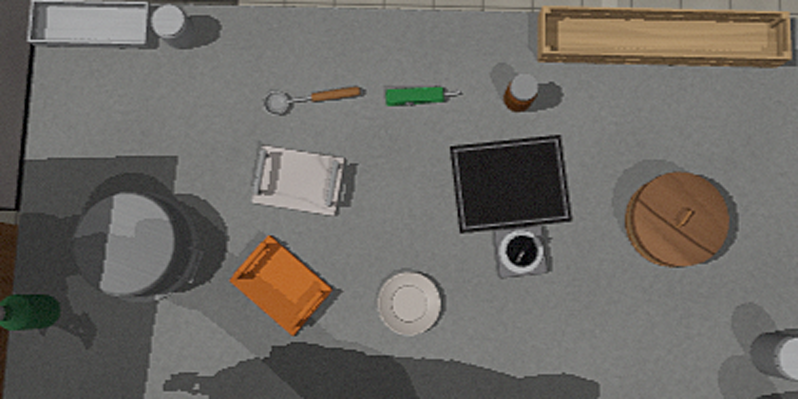

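View pics/scene0b.png

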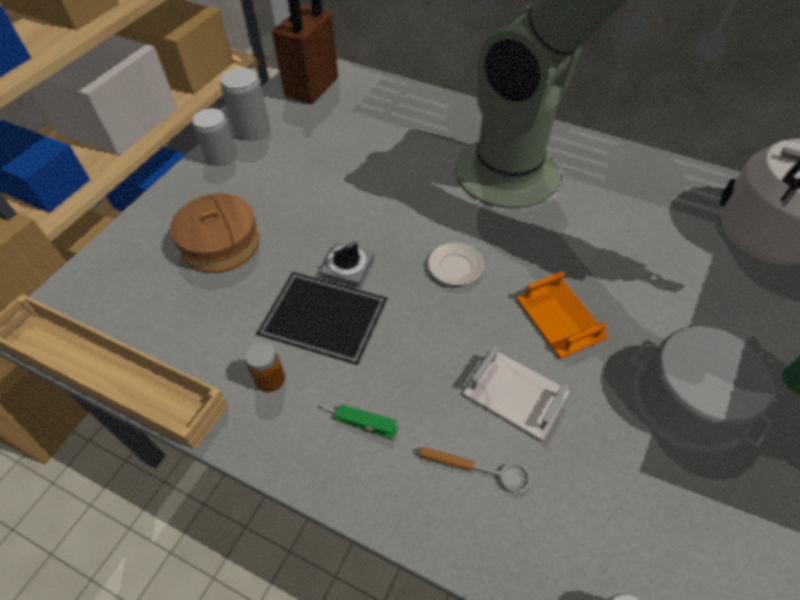

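```bash
cat > h.py <<'E'
import numpy as np,cv2
from scipy.optimize import minimize
def proj(f,P):
    T=np.linalg.inv(f["T"]);p=np.asarray(P,float)@T[:3,:3].T+T[:3,3]
    return np.c_[p[:,0]/p[:,2]*f["fx"]+f["cx"],p[:,1]/p[:,2]*f["fy"]+f["cy"]]
def ray(f,px,z):
    d=f["T"][:3,:3]@[(px[0]-f["cx"])/f["fx"],(px[1]-f["cy"])/f["fy"],1];o=f["T"][:3,3]
    return o+d*(z-o[2])/d[2]
def box(cx,cy,cz,a,b,c):
    return np.array([[cx+i*a/2,cy+j*b/2,cz+k*c/2] for i in(-1,1) for j in(-1,1) for k in(-1,1)])
def place(P,q):
    c,s=np.cos(q[2]),np.sin(q[2]);P=np.asarray(P,float)
    return np.c_[P[:,0]*c-P[:,1]*s+q[0],P[:,0]*s+P[:,1]*c+q[1],P[:,2]]
SLAB=[box(0,0,.006,.12,.17,.012)]+[box(0,s*.073,.045,.09,.012,.014) for s in(1,-1)]+[box(x,s*.073,.025,.01,.01,.028) for s in(1,-1) for x in(-.038,.038)]
MAT=[box(0,0,.0005,.18,.23,.001)]
def sil(f,parts,q,S=8):
    m=np.zeros((384*1,512*1),np.uint8)
    M=np.zeros((384*S//4,512*S//4),np.uint8);k=S/4
    for b in parts:
        h=cv2.convexHull(((proj(f,place(b,q))+.5)*k*16-8).astype(np.int32));cv2.fillPoly(M,[h],255,cv2.LINE_AA,4)
    return cv2.resize(M,(512,384),interpolation=cv2.INTER_AREA)/255.
def fit(fs,masks,parts,q0):
    def c(q): return sum(np.abs(sil(f,parts,q)-m).sum()/max(m.sum(),1) for f,m in zip(fs,masks))
    best=None
    for d in(0,.1,-.1):
        r=minimize(c,np.add(q0,[0,0,d]),method="Nelder-Mead",options=dict(initial_simplex=np.add(q0,[0,0,d])+np.array([[0,0,0],[.015,0,0],[0,.015,0],[0,0,.15]]),xatol=1e-4,fatol=1e-4))
        if best is None or r.fun<best.fun:best=r
    return best.x,best.fun
def overlay(f,name,items,c,w=90,k=5):
    x0,y0=int(c[0]-w*.66),int(c[1]-w/2);im=f["frame"][max(y0,0):y0+w,max(x0,0):x0+int(w*1.33),::-1];x0=max(x0,0);y0=max(y0,0)
    im=cv2.resize(im,None,fx=k,fy=k,interpolation=cv2.INTER_CUBIC)
    for parts,q,col in items:
        for b in parts:
            h=cv2.convexHull(proj(f,place(b,q)).astype(np.float32)); cv2.polylines(im,[((h-[x0,y0]+.5)*k).astype(np.int32)],True,col,1)
    cv2.imwrite(name,im)
E
python3 - <<'E'
from h import *
from workcell import grab_frame,outline_of
fs=[];ms=[];mm=[]
for n,p,pm in(("scene",(331,252),(210,194)),("top",(198,184),(311,190))):
    f=grab_frame(n);fs.append(f)
    L=[o for l in("slab","slab_handle_left","slab_handle_right") for o in outline_of(l,n) if np.hypot(*(np.array(o["pixel"])-p))<12]
    ms.append((np.mean([o["pixels"] for o in L],0)>.5).astype(float))
    L=[o for o in outline_of("mat",n) if np.hypot(*(np.array(o["pixel"])-pm))<12]
    mm.append(L[0]["pixels"].astype(float))
g=ray(fs[1],(198,184),.01);m=ray(fs[1],(311.5,190.4),0);print(g,m)
for fi in([0,1],[0],[1]):
    qs=fit([fs[i] for i in fi],[ms[i] for i in fi],SLAB,[g[0],g[1],-.1]);qm=fit([fs[i] for i in fi],[mm[i] for i in fi],MAT,[m[0],m[1],.1]);print(fi,qs,qm)
    if len(fi)==2: S,Mq=qs[0],qm[0]
overlay(fs[0],"pics/s1.png",[(SLAB,S,(0,0,255)),(MAT,Mq,(0,255,0))],(270,220),150,4)
overlay(fs[1],"pics/t1.png",[(SLAB,S,(0,0,255)),(MAT,Mq,(0,255,0))],(255,190),150,4)
E
```

```text
[0.6026124  0.22892235 0.01      ] [ 0.58920506 -0.20950574  0.        ]
[0, 1] (array([ 0.6026187 ,  0.23391102, -0.12922746]), np.float64(0.12811040031261453)) (array([ 0.60477255, -0.19860231,  0.12638633]), np.float64(0.4199684983243246))
[0] (array([ 0.60314264,  0.23340209, -0.12811288]), np.float64(0.06033182503770739)) (array([ 0.60789417, -0.19759194,  0.13098666]), np.float64(0.20158514146495618))
[1] (array([ 0.60148424,  0.23275507, -0.13852638]), np.float64(0.05444463499685588)) (array([ 0.60361835, -0.199146  ,  0.13038819]), np.float64(0.20773724123795861))
```

View pics/s1.png

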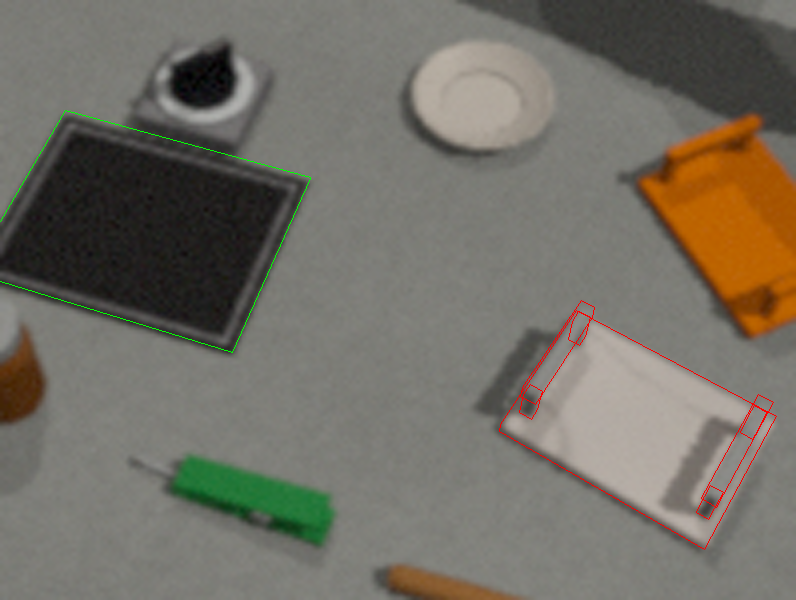

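View pics/t1.png

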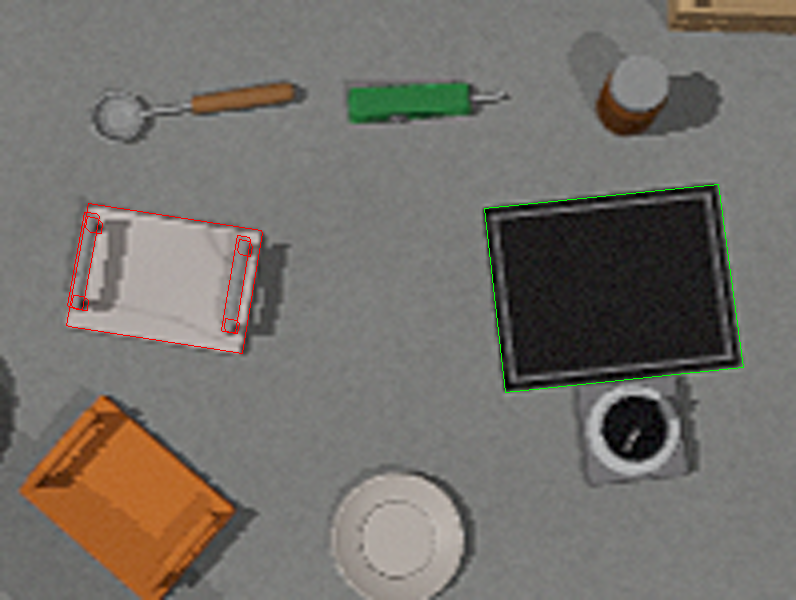

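move_arm(motion=[[[40, -40, 0], [0, 0, 0.01]], [[80, -80, 0], [0, 0, 0.02]], [[120, -120, 0], [0, 0, 0.03]], [[160, -160, 0], [0, 0, 0.04]], [[200, -200, 0], [0, 0, 0.05]], [[240, -240, 0], [0, 0, 0.06]], [[280, -280, -10], [0, 0, 0.07]], [[320, -320, -20], [0, 0, 0.08]], [[360, -360, -40], [0, 0, 0.1]], [[400, -400, -60], [0, 0, 0.116]], [[440, -445, -86], [0, 0, 0.116]], [[440, -445, -86], [0, 0, 0.116]]], jaw=50, grip_force=60)

```text
clock: 3.3
position: [0.5942, 0.1563, 0.1683]
tool_rot: [-3.139, -0.001, 3.005]
force: [-1.5, -0.4, 0.5]
grip_width: 0.0503
```

```bash
python3 - <<'E'
from workcell import observe,grab_frame
import numpy as np,cv2
for n in("scene","top"):
    f=grab_frame(n)["frame"]; 
    if n=="scene": c=f[130:300,240:440]
    else: c=f[120:290,120:320]
    cv2.imwrite(f"pics/{n}2.png",cv2.resize(c[:,:,::-1],None,fx=3,fy=3,interpolation=cv2.INTER_CUBIC))
s=observe();print(s["position"],s["tool_rot"],s["qpos"],s["force"])
E
```

```text
[0.59277818 0.16038652 0.1697735 ] [-3.14122204e+00 -8.46092409e-04  3.00934709e+00] [-0.39389134  0.60512547  0.04878624  1.70877212 -0.03771065  0.82952776
  1.11028849] [-0.84711225  1.14215315  0.01863746]
```

View pics/scene2.png

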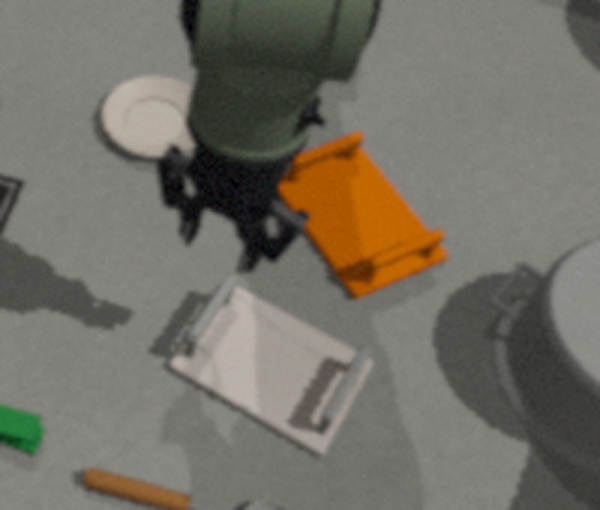

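move_arm(motion=[[[0, 0, -40], [0, 0, 0]], [[0, 0, -80], [0, 0, 0]], [[0, 0, -110], [0, 0, 0]], [[0, 0, -119], [0, 0, 0]], [[0, 0, -119], [0, 0, 0]]])

```text
clock: 4.03
position: [0.5926, 0.1619, 0.0519]
tool_rot: [3.141, 0.0, 3.012]
force: [-0.0, 0.1, 1.0]
grip_width: 0.0501
```

move_arm(motion=[[[0, 0, 0], [0, 0, 0]], [[0, 0, 0], [0, 0, 0]], [[0, 0, 0], [0, 0, 0]], [[0, 0, 0], [0, 0, 0]], [[0, 0, 0], [0, 0, 0]], [[0, 0, 0], [0, 0, 0]]], jaw=5, grip_force=40)

```text
clock: 4.78
position: [0.5933, 0.1614, 0.0525]
tool_rot: [3.141, 0.001, 3.011]
force: [-1.2, 0.7, 10.2]
grip_width: 0.0111
```

```bash
python3 - <<'E'
from workcell import observe,grab_frame
import numpy as np,cv2
for n in("scene","top"):
    f=grab_frame(n)["frame"]; 
    if n=="scene": c=f[130:300,240:440]
    else: c=f[120:290,120:320]
    cv2.imwrite(f"pics/{n}3.png",cv2.resize(c[:,:,::-1],None,fx=3,fy=3,interpolation=cv2.INTER_CUBIC))
s=observe();print(s["position"],s["tool_rot"],s["qpos"],s["force"],s["grip_width"])
E
```

```text
[0.59328387 0.16148297 0.05251727] [3.14050356e+00 1.41870241e-03 3.01066840e+00] [-0.38463993  0.77365538  0.03358156  1.75820822 -0.04155256  0.60865072
  1.11331558] [-1.7260767   1.94454335  9.86278717] 0.01087233786420026
```

View pics/scene3.png

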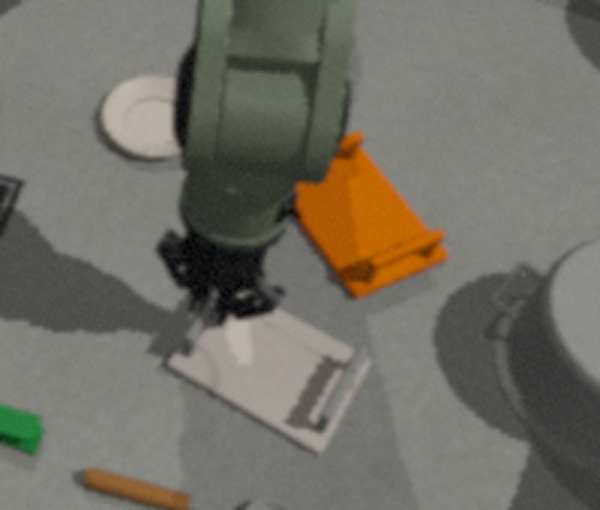

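move_arm(motion=[[[0, -8, 1], [0, 0, 0]], [[1, -26, 1], [0, 0, 0.015]], [[2, -48, 1], [0, 0, 0.03]], [[3, -70, 1], [0, 0, 0.045]], [[4, -92, 1], [0, 0, 0.06]], [[5, -114, 1], [0, 0, 0.075]], [[6, -136, 1], [0, 0, 0.09]], [[8, -158, 1], [0, 0, 0.105]], [[9, -180, 1], [0, 0, 0.12]], [[10, -200, 1], [0, 0, 0.13]], [[10, -212, 1], [0, 0, 0.13]], [[10, -216, 1], [0, 0, 0.13]]])

```text
clock: 6.38
position: [0.6026, -0.0557, 0.0525]
tool_rot: [3.141, 0.0, 3.14]
force: [-0.7, 5.5, 6.1]
grip_width: 0.011
```

```bash
python3 - <<'E'
from workcell import observe,grab_frame
import numpy as np,cv2
for n in("scene","top"):
    f=grab_frame(n)["frame"]; 
    if n=="scene": c=f[130:300,140:400]
    else: c=f[120:290,120:380]
    cv2.imwrite(f"pics/{n}4.png",cv2.resize(c[:,:,::-1],None,fx=3,fy=3,interpolation=cv2.INTER_CUBIC))
s=observe();print(s["position"],s["tool_rot"],s["qpos"],s["force"],s["grip_width"])
E
```

```text
[ 0.60269646 -0.05582969  0.05253018] [-3.14088345e+00  2.16801268e-04  3.14016092e+00] [ 0.01626133  0.76173895 -0.03238434  1.78116757  0.04090007  0.59912689
  1.52840979] [-1.01722466 -4.17895434  4.86315647] 0.011301036599223605
```

View pics/scene4.png

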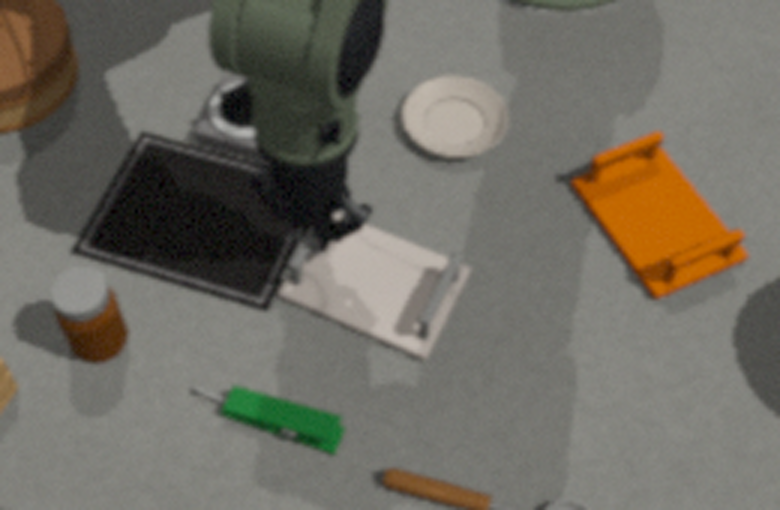

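View pics/top4.png

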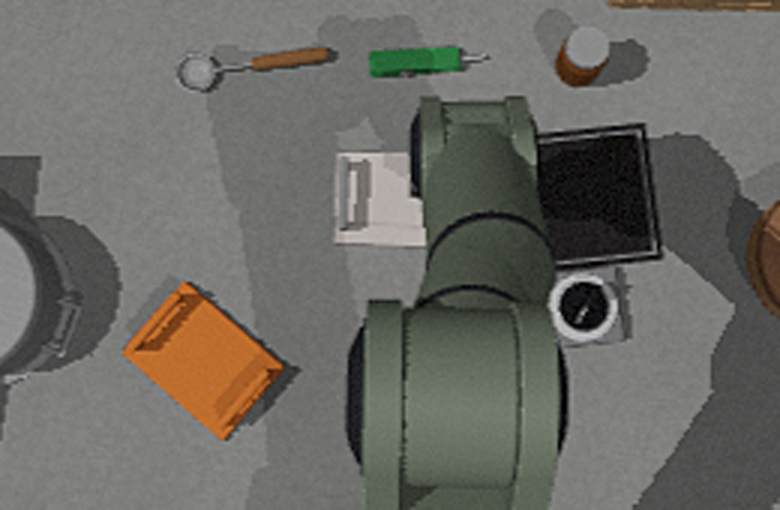

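move_arm(motion=[[[0, -8, 0], [0, 0, 0]], [[1, -26, 0], [0, 0, 0.015]], [[2, -48, 0], [0, 0, 0.03]], [[3, -70, 0], [0, 0, 0.045]], [[4, -92, 0], [0, 0, 0.06]], [[5, -114, 0], [0, 0, 0.075]], [[6, -136, 0], [0, 0, 0.09]], [[8, -158, 0], [0, 0, 0.105]], [[9, -180, 0], [0, 0, 0.12]], [[11, -200, 0], [0, 0, 0.129]], [[11, -212, 0], [0, 0, 0.129]], [[11, -216, 0], [0, 0, 0.129]]])

```text
clock: 7.98
position: [0.6139, -0.2707, 0.0525]
tool_rot: [3.141, 0.0, -3.013]
force: [-0.2, 7.5, 8.2]
grip_width: 0.0111
```

```bash
python3 - <<'E'
from workcell import observe,grab_frame
import numpy as np,cv2
from h import *
S=[.604,-.199,.128]
for n in("scene","top"):
    f=grab_frame(n)
    overlay(f,f"pics/{n}5.png",[(SLAB,S,(0,0,255)),(MAT,S,(0,255,0))],(220,195) if n=="scene" else (310,195),110,5)
s=observe();print(s["position"],s["tool_rot"],s["qpos"],s["force"],s["grip_width"])
E
```

```text
[ 0.61396627 -0.27091301  0.05256344] [-3.14146904e+00  4.60751833e-04 -3.01325597e+00] [ 0.38644497  0.83833076 -0.09383751  1.58892215  0.10585756  0.71884372
  1.94296501] [-0.27567046 -0.03251415  5.79596099] 0.011234563752042017
```

View pics/scene5.png

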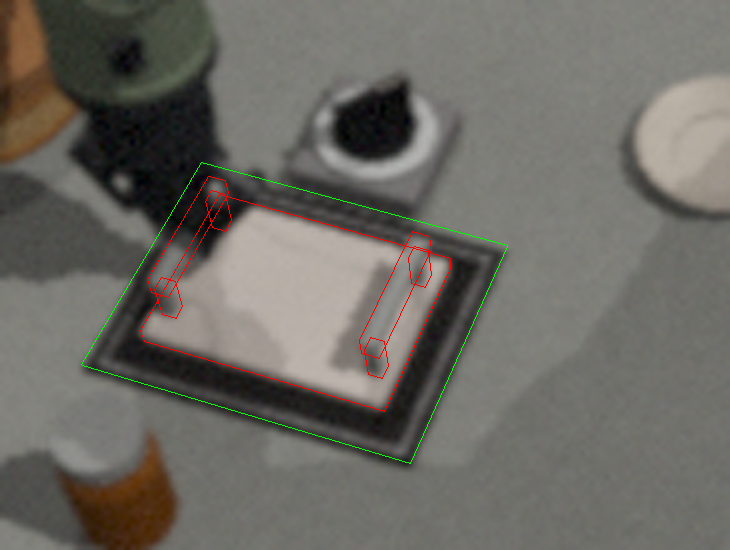

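View pics/top5.png

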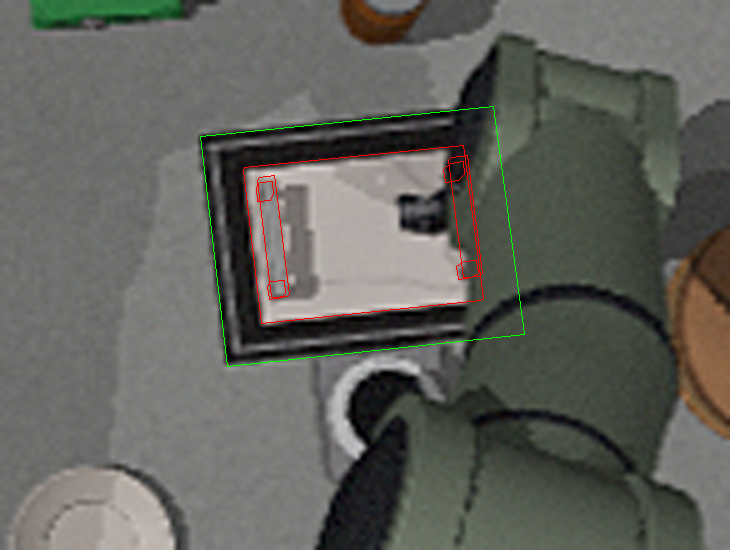

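move_arm(motion=[[[0, 0, 0], [0, 0, 0]], [[0, 0, 0], [0, 0, 0]], [[0, 0, 0], [0, 0, 0]], [[0, 0, 0], [0, 0, 0]], [[0, 0, 10], [0, 0, 0]], [[0, 0, 40], [0, 0, 0]], [[0, 0, 80], [0, 0, 0]], [[0, 0, 110], [0, 0, 0]], [[0, 0, 110], [0, 0, 0]]], jaw=50)

```text
clock: 9.2
position: [0.6149, -0.2715, 0.1656]
tool_rot: [-3.139, 0.004, -3.014]
force: [0.2, 0.6, -0.5]
grip_width: 0.05
```

```bash
python3 - <<'E'
from h import *
F={n:dict(np.load(n+"0.npz")) for n in("scene","top")}
d=place([[-.14,0,.061]],[.604,-.199,.128])[0];print(d)
for n in F:
    f=F[n];c=proj(f,[d])[0];print(n,c)
    x,y=int(c[0])-32,int(c[1])-24
    im=cv2.resize(f["frame"][y:y+48,x:x+64,::-1],None,fx=12,fy=12,interpolation=cv2.INTER_CUBIC)
    im=np.clip(im.astype(float)*1.8,0,255).astype(np.uint8)
    for j in range(0,64,8):cv2.putText(im,str(x+j),(j*12,10),0,.35,(0,255,255));cv2.putText(im,str(y+j),(0,j*12+6),0,.35,(0,255,255))
    cv2.imwrite(f"pics/d_{n}.png",im)
E
```

```text
[ 0.46514531 -0.21687111  0.061     ]
scene [220.85487507 158.37377777]
top [315.67094338 221.71895924]
```

View pics/d_scene.png

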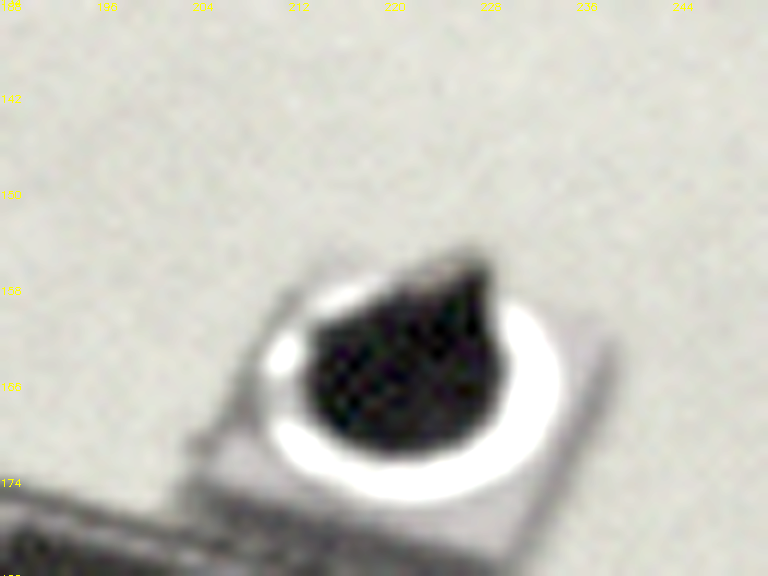

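View pics/d_top.png

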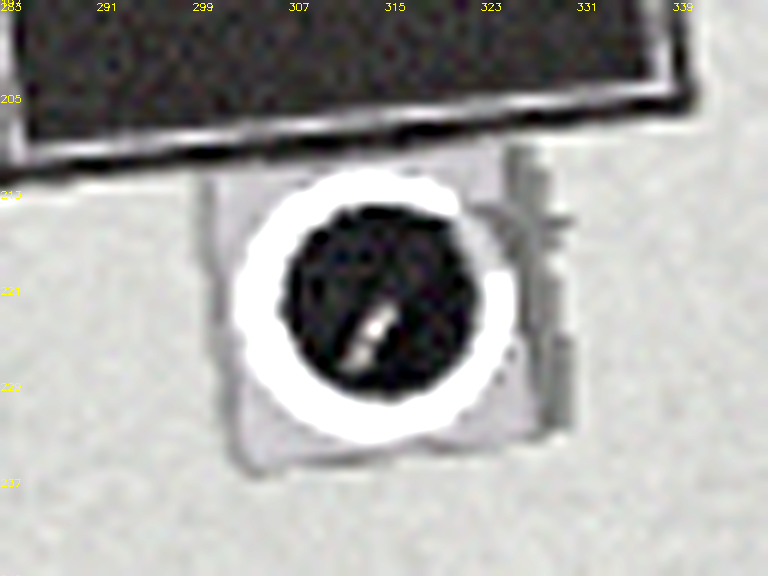

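```bash
python3 - <<'E'
from h import *
F={n:dict(np.load(n+"0.npz")) for n in("scene","top")}
def go(n,pts,z):
    f=F[n];c=proj(f,[[.46515,-.21687,.061]])[0];x,y=int(c[0])-32,int(c[1])-24
    W=[ray(f,(x+a/12-.5,y+b/12-.5),z) for a,b in pts];v=W[1]-W[0];print(n,np.round(W,4),np.arctan2(v[1],v[0]), "d=",np.linalg.norm(v))
go("top",[(392,308),(352,364)],.068)
go("scene",[(410,272),(482,245)],.068)
go("top",[(382,300),(376,306)],.038)
# model overlay
BAR=[box(0,0,.053,.059,.014,.03)]
th=np.linspace(0,6.28,40);DISC=[np.c_[.031*np.cos(th),.031*np.sin(th),0*th+.038]]
for a in (.5,.65,.8):
  for n in F:
    q=[.46515,-.21687,.128-a];c=proj(F[n],[[.46515,-.21687,.061]])[0]
    overlay(F[n],f"pics/o_{n}_{a}.png",[(BAR,q,(0,255,0)),(DISC,q,(0,0,255))],c,36,11)
ims=[np.hstack([cv2.imread(f"pics/o_{n}_{a}.png")[:,:,:] for n in F]) for a in(.5,.65,.8)]
cv2.imwrite("pics/o.png",cv2.resize(np.vstack(ims),(545,600)))
E
```

```text
top [[ 0.4631 -0.214   0.068 ]
 [ 0.4458 -0.2018  0.068 ]] 2.529532920013634 d= 0.02114339599168235
scene [[ 0.4604 -0.2157  0.068 ]
 [ 0.4423 -0.2024  0.068 ]] 2.504898515118799 d= 0.022444645600606723
top [[ 0.4672 -0.2153  0.038 ]
 [ 0.4653 -0.2134  0.038 ]] 2.3678578696636645 d= 0.0026655962191093332
```

View pics/o.png

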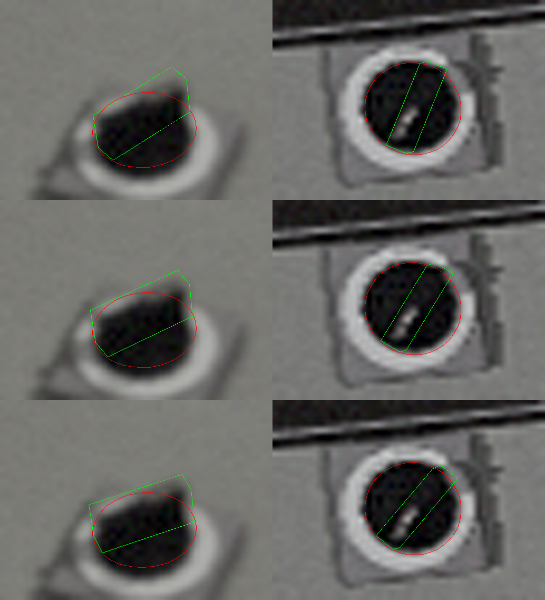

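move_arm(motion=[[[-30, 11, 0], [0, 0, -0.15]], [[-60, 22, 0], [0, 0, -0.3]], [[-90, 33, 0], [0, 0, -0.45]], [[-120, 44, 0], [0, 0, -0.6]], [[-148, 55, 0], [0, 0, -0.75]], [[-148, 55, 0], [0, 0, -0.75]], [[-148, 55, 0], [0, 0, -0.75]]], jaw=45)

```text
clock: 10.07
position: [0.4663, -0.216, 0.1624]
tool_rot: [3.141, 0.001, 2.522]
force: [0.5, -0.7, -0.3]
grip_width: 0.0454
```

```bash
python3 - <<'E'
from workcell import observe,grab_frame
from h import *
f=grab_frame("scene");overlay(f,"pics/s6.png",[],(220,175),100,6)
s=observe();print(s["position"],s["tool_rot"],s["qpos"],s["force"],s["grip_width"])
E
```

```text
[ 0.46634711 -0.21609992  0.16230826] [3.14143989e+00 4.58003553e-04 2.52116092e+00] [ 0.25697932  0.48047275  0.08157287  1.98015595 -0.05975284  0.6827191
  1.32607873] [ 0.09121219 -0.15851716 -0.81787876] 0.045405293866110426
```

View pics/s6.png

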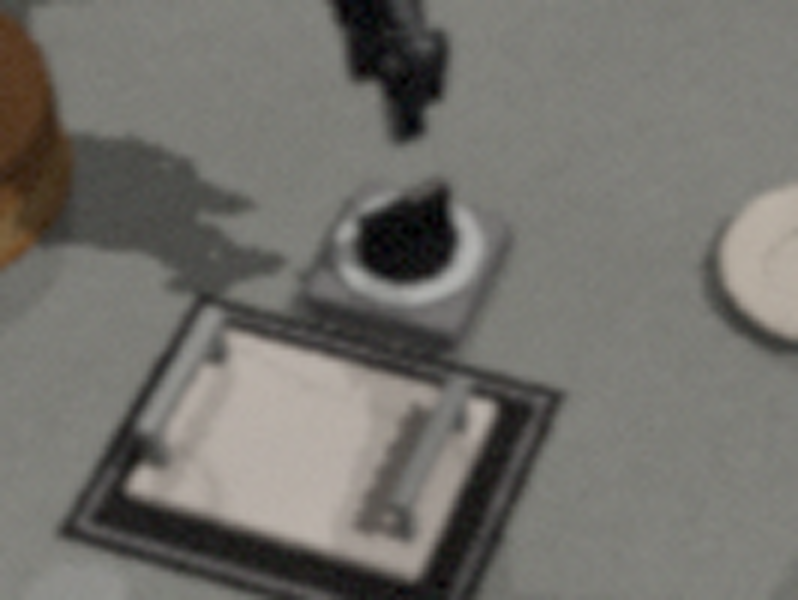

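move_arm(motion=[[[0, 0, -40], [0, 0, 0]], [[0, 0, -75], [0, 0, 0]], [[0, 0, -94], [0, 0, 0]], [[0, 0, -94], [0, 0, 0]], [[0, 0, -94], [0, 0, 0]]])

```text
clock: 10.75
position: [0.4662, -0.2162, 0.0689]
tool_rot: [3.141, 0.001, 2.52]
force: [1.0, -0.4, -0.2]
grip_width: 0.045
```

move_arm(motion=[[[0, 0, 0], [0, 0, 0]], [[0, 0, 0], [0, 0, 0]], [[0, 0, 0], [0, 0, 0]], [[0, 0, 0], [0, 0, 0]], [[0, 0, 0], [0, 0, 0]]], jaw=5, grip_force=40)

```text
clock: 11.38
position: [0.4685, -0.2138, 0.0695]
tool_rot: [3.138, 0.003, 2.523]
force: [9.8, 16.3, 7.6]
grip_width: 0.013
```

move_arm(motion=[[[3, 4, 0], [0, 0, 0]], [[3, 4, 0], [0, 0, 0]], [[3, 4, 0], [0, 0, 0]]])

```text
clock: 11.75
position: [0.469, -0.2133, 0.0695]
tool_rot: [-3.141, 0.002, 2.519]
force: [-3.1, -5.5, 14.0]
grip_width: 0.0129
```

move_arm(motion=[[[0, 0, 0], [0, 0, -0.1]], [[0, 0, 0], [0, 0, -0.2]], [[0, 0, 0], [0, 0, -0.3]], [[0, 0, 0], [0, 0, -0.4]], [[0, 0, 0], [0, 0, -0.4]]])

```text
clock: 12.38
position: [0.469, -0.2133, 0.0696]
tool_rot: [3.141, 0.002, 2.117]
force: [-4.6, -6.2, 15.5]
grip_width: 0.0133
```

```bash
python3 - <<'E'
from workcell import observe
s=observe();print(s["position"],s["tool_rot"],s["qpos"],s["force"],s["moment"],s["grip_width"])
E
```

```text
[ 0.46898072 -0.2132535   0.06955435] [3.14117269e+00 2.34424202e-03 2.11719280e+00] [ 0.19091502  0.65053498  0.1630202   2.02654145 -0.21263806  0.47811199
  1.05665074] [-4.56899418 -6.21079602 15.53307205] [-1.44204622  1.14771269  0.02325704] 0.013291597095843226
```

Turning freely with small forces. On to the stop.

move_arm(motion=[[[0, -1, 0], [0, 0, -0.1]], [[0, -1, 0], [0, 0, -0.2]], [[0, -1, 0], [0, 0, -0.3]], [[0, -1, 0], [0, 0, -0.4]], [[0, -1, 0], [0, 0, -0.48]], [[0, -1, 0], [0, 0, -0.48]], [[0, -1, 0], [0, 0, -0.48]]])

```text
clock: 13.25
position: [0.4689, -0.2133, 0.0695]
tool_rot: [3.14, 0.0, 1.639]
force: [-5.6, -0.7, 19.6]
grip_width: 0.0136
```

move_arm(motion=[[[0, 0, 0], [0, 0, -0.03]], [[0, 0, 0], [0, 0, -0.06]], [[0, 0, 0], [0, 0, -0.09]], [[0, 0, 0], [0, 0, -0.09]], [[0, 0, 0], [0, 0, -0.09]]])

```text
clock: 13.88
position: [0.469, -0.2133, 0.0695]
tool_rot: [3.14, 0.0, 1.551]
force: [-4.9, -0.1, 19.2]
grip_width: 0.0132
```

```bash
python3 - <<'E'
from workcell import observe
s=observe();print(s["position"],s["tool_rot"],s["qpos"],s["force"],s["moment"],s["grip_width"])
E
```

```text
[ 0.46895475 -0.21327593  0.06950701] [3.14035904e+00 2.76215358e-04 1.55062163e+00] [ 0.0880373   0.67109688  0.30678139  2.03116483 -0.40600767  0.49584443
  0.67230035] [-4.94719535 -0.14188169 19.23443873] [-0.13353529  1.24794453  0.79507862] 0.013162242324591768
```

move_arm(motion=[[[0, 0, 0], [0, 0, -0.03]], [[0, 0, 0], [0, 0, -0.06]], [[0, 0, 0], [0, 0, -0.06]], [[0, 0, 0], [0, 0, -0.06]]])

```text
clock: 14.38
position: [0.4691, -0.2131, 0.0695]
tool_rot: [3.14, 0.0, 1.492]
force: [-5.8, -0.2, 19.2]
grip_width: 0.013
```

```bash
python3 - <<'E'
from workcell import observe
s=observe();print(s["position"],s["tool_rot"],s["qpos"],s["force"],s["moment"],s["grip_width"])
E
```

```text
[ 0.4691031  -0.21310164  0.06952428] [3.14027655e+00 1.59971227e-04 1.49198266e+00] [ 0.07697128  0.6738483   0.32183208  2.03157496 -0.42582683  0.49863913
  0.63185504] [-5.83473584 -0.16366685 19.17866521] [0.05053197 1.16760664 1.71623523] 0.013015735693923568
```

move_arm(motion=[[[0, 0, 0], [0, 0, 0]], [[0, 0, 0], [0, 0, 0]], [[0, 0, 0], [0, 0, 0]], [[0, 0, 0], [0, 0, 0]], [[0, 0, 10], [0, 0, 0]], [[0, 0, 50], [0, 0, 0]], [[0, 0, 110], [0, 0, 0]], [[-20, 40, 160], [0, 0, 0]], [[-40, 90, 190], [0, 0, 0]], [[-50, 150, 210], [0, 0, 0]], [[-50, 200, 210], [0, 0, 0]], [[-50, 200, 210], [0, 0, 0]]], jaw=50)

```text
clock: 15.88
position: [0.4186, -0.0095, 0.2791]
tool_rot: [3.141, -0.002, 1.496]
force: [0.6, -1.1, -0.1]
grip_width: 0.0498
```

```bash
python3 - <<'E'
from workcell import observe,grab_frame,outline_of
from h import *
fs=[];ms=[]
for n,p in(("scene",(210,194)),("top",(311,190))):
    f=grab_frame(n);fs.append(f)
    L=[o for o in outline_of("slab",n) if np.hypot(*(np.array(o["pixel"])-p))<15]
    print(n,[(o["pixel"],o["score"]) for o in L]); ms.append(L[0]["pixels"].astype(float) if L else None)
fi=[i for i in(0,1) if ms[i] is not None]
S=fit([fs[i] for i in fi],[ms[i] for i in fi],SLAB,[.604,-.199,.128]);print(S)
M=[.604,-.199,.128];B=[box(0,0,.053,.059,.014,.03)]
q=[.468,-.214,.128-1.7]
overlay(fs[0],"pics/s7.png",[(SLAB,S[0],(0,0,255)),(MAT,M,(0,255,0)),(B,q,(0,255,0))],(210,180),110,5)
overlay(fs[1],"pics/t7.png",[(SLAB,S[0],(0,0,255)),(MAT,M,(0,255,0)),(B,q,(0,255,0))],(310,195),110,5)
s=observe();print(s["clock"],s["position"],s["force"])
E
```

```text
scene [([204.7, 200.8], 0.86)]
top []
(array([ 0.60702898, -0.20018666,  0.13524297]), np.float64(0.04524406692751007))
16.075 [ 0.418636   -0.01390295  0.27846134] [-0.95926362  0.31020019 -0.02679486]
```

View pics/s7.png

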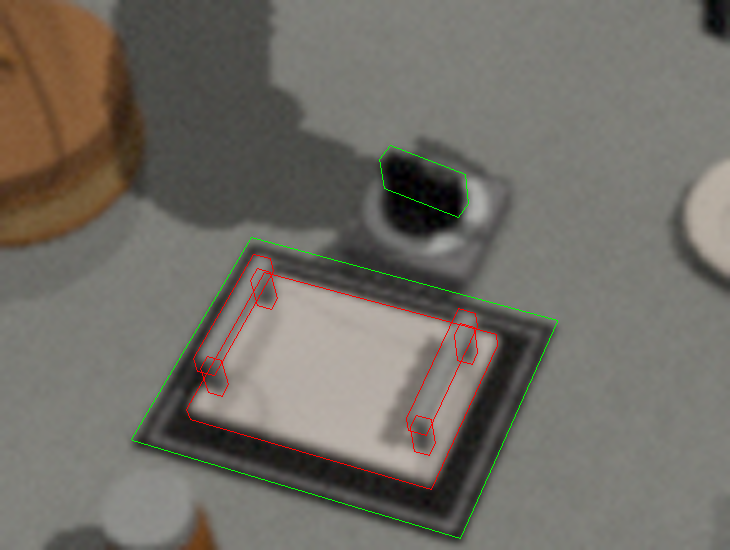

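View pics/t7.png

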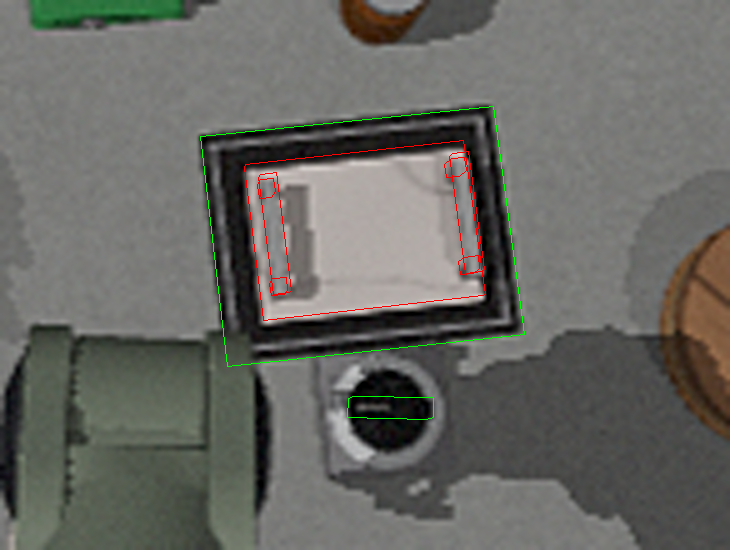

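```bash
python3 -c "
from workcell import job_done;print(job_done())"
```

```text
the job is handed in; nothing more can be done
None
```

The slab is on the mat and the dial is at its clockwise stop. I handed the job in at about 16 s of the 61 s allowed; handing in gives no verdict.

- **Slab:** I held it by its right handle, slid it flat across the counter and let go. In the last pictures it was within about 3 mm and 0.01 rad of the mat's centre and direction. That measurement came from the scene camera only, because the network missed the slab in the last top picture. The outline drawn over the top picture still agreed by eye.
- **Dial:** I turned it about 1 rad clockwise until the wrist moment rose to 1.7 N m against the stop, then let go. In the last pictures the bar and its white line match 1.7 rad.
- **Other things:** The parts of the counter in the last pictures show nothing disturbed. I did not measure the other things again.
- **Disagreement:** The dial's centre was about 4 mm from where I had measured it, which showed as a side force of about 19 N when the fingers closed. I moved the hand to suit before turning.

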